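# Set the antenna tuner and key the tune switch

### The arm

A 6-joint arm with a two-finger parallel gripper is mounted at the origin on the work surface. World frame = base frame: x ahead of the robot, y to its left, z up, the work surface at z = 0. Lengths are in mm, angles in rad, forces in N, time in s.
With the tool pointing down it reaches from about 275 to 825 mm from the base axis. Payload 4.9 kg.
Tool frame: the origin (TCP) lies at the very end of the fingers, on their centre line; the grasp point (between the pads) lies 19 mm behind it; z points along the fingers, y is the direction in which the jaws open and shut (so a half turn about z gives the same grasp; the last joint's range is limited). The gripper opens to 85 mm and grips with 20 to 120 N. Pads are 22 mm wide; open, the fingers measure 114 mm over their backs; the gripper's body (76 mm by 85 mm) begins 54 mm behind the grasp point. The pads swing forward as they close: fully open they stand 13 mm farther back than shut.
Start: joints at [-1.388, 0.326, -0.193, 1.052, 0, 1.437], TCP at [171.352, -522.644, 208.381] pointing down, gripper open.
Joint ranges: [-2.65, 2.65], [-0.97, 1.79], [-1.3, 1.35], [-1.93, 2.1], [-1.47, 1.37], [-3.14, 3.14]. Speed limits (rad/s): [2.57, 2.57, 3.14, 3.14, 3.14, 3.14].

### API

Orientations are given as [roll, pitch, yaw] about the fixed x, y, z axes, in that order (R = Rz(yaw) Ry(pitch) Rx(roll)).
In Python, from bench import bot, solve_ik, imaging gives the robot as it stands. Calls block until the motion is done:
- bot.move_ptp(position, orientation): joint-space move of the TCP to a pose.
- bot.movel(position, rot=None, max_speed=150, threshold=None): straight line of the TCP; rot=None keeps the orientation; max_speed is the mean speed in mm/s. With threshold (N) it stops when the force on the tool has changed by that much, and returns True; else False.
- bot.move_j(angles): joint-space move.
- bot.grip(opening, effort=None): opening from 0.0 (shut) to 1.0 (fully open); effort is the grip in N (None keeps the last); returns when the fingers have stopped.
- bot.dwell(seconds).
- solve_ik(position, orientation): joint angles nearest the present ones, or None.
- bot.get_state(): the state.
- imaging.capture(name): name is "scene" or "side" or "wrist"; returns the picture (480x640x3 uint8, blue, green, red); there is no depth.
- imaging.camera_model(name): a dict with "K" (3x3 intrinsics, pixels), "position" and "rotation" of the camera in the world. Camera axes: x right, y up, looking along -z (the intrinsics and any distortion apply to the point x, -y, -z); pixel columns grow to the right and rows downward; lengths in mm; the calibration is good to about 2 mm. The wrist camera is an equidistant fisheye: a pixel r from the principal point sees the ray r / f radians off the axis. A picture is of the moment at which its call begins: read the wrist's pose just before it. camera_model takes no time and is no camera call; for the wrist camera it gives the pose at the moment of the call.
A pose or a line that the arm cannot do raises bot.IKError and nothing moves.
- bot.sign_off(): hands the job in, once; it reports no verdict.
The state is a dict: "t": time; "qpos": joint angles; "joint_velocities": joint speeds; "effort": joint torques, N m; "tcp_pos": TCP position; "orientation": TCP orientation; "contact_force": force on the tool from outside, world axes, zero at the start; "wrist_torque": the same for the moment, N m; "opening": opening from 0.0 (shut) to 1.0 (fully open).
Only numpy, scipy, OpenCV 4.12 (cv2) and the standard library are available. Lean on these libraries where they do the work, as an engineer would, in place of code of your own. Each camera call takes 0.05 s, during which the arm holds its last target. There are 200 camera calls.

### The job

Slide the black grip on the antenna tuner along its track until its pointer lines up with the tip of the pointed index clip (the square clip marks another band: ignore it). Only once it is set, twist the bar handle of the tune switch clockwise all the way to its stop, then let go so that it springs back, leaving the grip lined up. Leave the logbook, the microphone and the mug where they are.

Things in the scene. Friction and masses are not known exactly. Their poses are not given: they have to be found in the camera images.
- tuner: antenna tuner: flat dark-steel case, grey top, 170 (x) x 300 (y) x 64 mm high, fixed; place and yaw vary. Origin: centre of underside. Its y axis is the slide direction. On top, from the robot's side outwards: slide track, black scale strip with ticks, rail with two index clips. Only the grip and the clips stand above the top.
- coupler_grip (a point): top centre of the black sliding grip: a block 64 mm across the track, 24 mm along it, from 5 to 34 mm above the tuner's top, so this point lies 98 mm above the desk. The track is clear on both sides of it. Push it on either side with closed fingers, or pinch it along the track.
- coupler (a joint): place of the grip along the tuner's +y, in m: 0 with the grip at the tuner's middle, from -0.085 to 0.085; starts near 0. The track lies 30 mm to the -x side of the tuner's centre line. About 3 N of friction; stays where it is left.
- coupler_pointer (a point): tip of the white pointer (5 mm wide) that sticks out of the grip's +x side over the scale, 7.5 mm above the tuner's top, 52 mm from the grip's centre line; it moves with the grip, at the middle of its 24 mm length along the track. Axes as the tuner's.
- pointed_clip_tip (a point): tip of the pointed index clip: bare aluminium block 24 x 40 x 14 mm with a flat triangular nose towards the grip (tuner's -x). Fixed on the rail 45 to 75 mm from the tuner's middle, on either side. The tip is 32 mm from the block's centre, 7.5 mm above the tuner's top; axes as the tuner's. Lined up: this tip and coupler_pointer at the same place along y.
- square_clip: the other index clip: the same aluminium block (24 x 40 x 14 mm) without a nose, fixed on the other half of the rail. It marks another band and is not used. Origin: centre of its underside, on the tuner's top.
- switch_box: tune switch box: dark-steel box 110 x 110 x 60 mm high with a grey top, fixed to the desk; its place and yaw vary, and it may be left or right of the tuner. Origin: centre of its underside.
- switch_grip (a point): top centre of the tune switch's black bar handle, on its vertical turning axis over the box's centre, 94 mm above the desk. Bar: 70 long, 16 wide, 30 mm tall (64 to 94 mm above the desk). This point's x runs along the bar, y across it; they turn with it. At rest the bar is 0.5 rad counter-clockwise (from above) from the box's x axis.
- tune_switch (a joint): angle of the tune switch, rad: 0 at rest, grows as the bar turns clockwise seen from above, hard stop at 1.0. A spring returns it: 0.04 N m at rest, 0.14 N m at the stop. Gripped across the bar from above (30 to 40 N) it follows the gripper's turn; let go, it springs back to 0 (fingers opened to 80 mm do not hinder it).
- logbook: black hard-cover book with brass corners, 110 x 180 x 26 mm, loose, lying beyond the tuner; not to be moved. Origin: centre of its underside.
- microphone: grey hand microphone, 95 x 56 x 30 mm, loose, on the right of the desk; not to be moved. Origin: centre of its underside.
- mug: white mug, 80 mm wide, 92 mm high, handle at its +y, loose, on the left of the desk; not to be moved. Origin: centre of its underside.
Mind the look-alikes: they are no part of the job. What is shaped like the switch_box but blue is not meant.

How it is judged (in metres and radians):
On the way, in this order (a step that is already met when the one before it is completed fails the run):
1. the grip's pointer is lined up with the pointed clip's tip (within 6 mm along the track) (y of coupler_pointer in the frame of pointed_clip_tip between -0.006 and 0.006 m), for 0.3 s.
2. the tune switch is turned to its stop (beyond 0.92 of 1.0 rad) with the pointer still lined up (all of step 1 and value of joint tune_switch above 0.92 rad), for 0.1 s.
At the end, for the whole second after the job is handed in: the pointer is within 6 mm of the pointed clip's tip along the track and the tune switch, let go, has sprung back to rest (below 0.06 rad) (all of step 1 and value of joint tune_switch below 0.06 rad); the robot touches nothing.
It fails at once if the tune switch is turned (beyond 0.5 rad) while the pointer is not lined up with the pointed clip (value of joint tune_switch above 0.5 rad and not (y of coupler_pointer in the frame of pointed_clip_tip between -0.006 and 0.006 m)).
It fails at once if the logbook is moved more than 30 mm (distance of logbook from where it was at the start of the episode above 0.03 m).
It fails at once if the hand microphone is moved more than 30 mm (distance of microphone from where it was at the start of the episode above 0.03 m).
It fails at once if the mug is moved more than 30 mm (distance of mug from where it was at the start of the episode above 0.03 m).
It also fails if it takes over 54 s, if anything falls off the work surface, if the arm or the gripper's body presses on something with over 40 N, if the wrist force passes 120 N, or if a joint passes its speed limit or range.

## Working session

There is one attempt and no reset: what is moved stays moved. The work goes in short steps, each a Python script; the robot and the scene stay as the last script left them, time stands still between calls to the robot, and variables do not carry over. Pictures are saved under pics/ and viewed, about 8 in all and at most 12, crops included, and the job is handed in when it is done.

```bash
mkdir -p pics; ls
python3 - <<'E'
from bench import bot, imaging
import cv2, numpy as np
np.set_printoptions(precision=3,suppress=True)
for n in ("scene","side"):
    cv2.imwrite(f"pics/{n}0.png",imaging.capture(n)); print(n,imaging.camera_model(n))
print(imaging.camera_model("wrist")); print(bot.get_state())
E
```

```text
pics
scene {'K': array([[528.295,   0.   , 312.528],
       [  0.   , 528.295, 237.679],
       [  0.   ,   0.   ,   1.   ]]), 'position': array([1272.21 , -734.057,  900.002]), 'rotation': array([ 0.872, -0.017,  0.741])}
side {'K': array([[604.259,   0.   , 312.062],
       [  0.   , 604.259, 234.365],
       [  0.   ,   0.   ,   1.   ]]), 'position': array([  187.734, -1555.525,   977.892]), 'rotation': array([ 1.065, -0.019, -0.273])}
{'K': array([[371.648,   0.   , 322.928],
       [  0.   , 371.648, 244.471],
       [  0.   ,   0.   ,   1.   ]]), 'position': array([ 234.177, -502.319,  373.015]), 'rotation': array([-0.266,  0.003, -1.254])}
{'t': 0.1, 'qpos': array([-1.388,  0.327, -0.193,  1.052, -0.   ,  1.437]), 'joint_velocities': array([-0.001, -0.001,  0.001, -0.001, -0.002, -0.001]), 'effort': array([  0.002, -44.424,  26.304,   0.008,  -0.   ,   0.   ]), 'tcp_pos': array([ 171.241, -522.084,  207.676]), 'orientation': array([-3.14 , -0.   ,  0.317]), 'contact_force': array([ 0.028,  0.38 , -0.383]), 'wrist_torque': array([-0.013,  0.012, -0.007]), 'opening': 1.0016094540437859}
```

View pics/scene0.png

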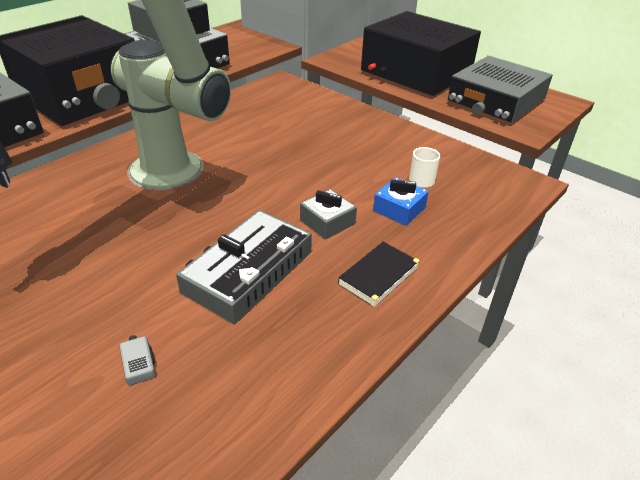

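View pics/side0.png

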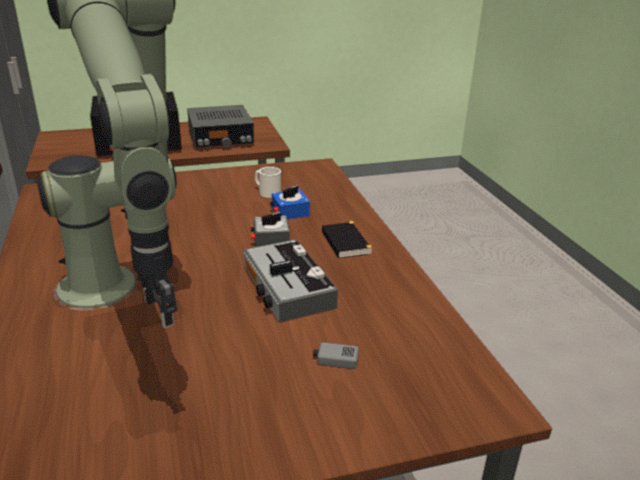

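The scene picture shows the tuner with the grip at (231,244), the pointed clip at (248,273) and the square clip at (286,243). The grey switch box is at (328,212) and the blue decoy at (401,200). The side picture agrees. Next I'll get rough positions and take a wrist view from above.

```bash
cat > h.py <<'E'
from bench import bot, imaging, solve_ik
import cv2, numpy as np
from scipy.spatial.transform import Rotation as R
np.set_printoptions(precision=3,suppress=True)
def w2(cam,px,z,fish=False):
    "pixels -> world points on plane z"
    K=cam["K"]; p=(np.atleast_2d(px).astype(float)-K[:2,2])/K[0,0]
    if fish:
        r=np.linalg.norm(p,axis=1,keepdims=True)+1e-9
        d=np.c_[p/r*np.sin(r),np.cos(r)]
    else: d=np.c_[p,np.ones(len(p))]
    d=d*[1,-1,-1]
    d=d@R.from_euler("xyz",cam["rotation"]).as_matrix().T
    c=cam["position"]; return c+d*((z-c[2])/d[:,2:3])
def proj(cam,P,fish=False):
    d=(np.atleast_2d(P)-cam["position"])@R.from_euler("xyz",cam["rotation"]).as_matrix()*[1,-1,-1]
    s=np.linalg.norm(d[:,:2],axis=1,keepdims=True)
    p=d[:,:2]/s*np.arctan2(s,d[:,2:3]) if fish else d[:,:2]/d[:,2:3]
    return p*cam["K"][0,0]+cam["K"][:2,2]
E
python3 - <<'E'
from h import *
c=imaging.camera_model("scene")
print(w2(c,[[178,277],[262,212],[311,240],[234,306]],64))
print("grip",w2(c,[231,242],98),"ptr tip",w2(c,[240,275],71.5),"sq",w2(c,[286,242],78))
print("switch",w2(c,[328,195],94))
s=imaging.camera_model("side")
print("side: grip",w2(s,[281,266],98),"switch",w2(s,[272,217],94))
E
```

```text
[[ 484.474 -299.977   64.   ]
 [ 445.056   -4.167   64.   ]
 [ 613.849    0.852   64.   ]
 [ 642.168 -271.786   64.   ]]
grip [[ 510.592 -162.879   98.   ]] ptr tip [[ 586.617 -204.936   71.5  ]] sq [[586.556 -58.188  78.   ]]
switch [[546.06  139.926  94.   ]]
side: grip [[ 501.132 -180.934   98.   ]] switch [[541.166 118.337  94.   ]]
```

Run:
```python
from h import *
import json
def shot(p,yaw,n):
    bot.move_ptp(p,[np.pi,0,yaw]); bot.dwell(0.3)
    cam=imaging.camera_model("wrist"); im=imaging.capture("wrist")
    cv2.imwrite(f"pics/{n}.png",im); json.dump({k:np.array(v).tolist() for k,v in cam.items()if k in("K","position","rotation")},open(n+".json","w"))
shot([480,-140,200],0.12,"tun"); shot([480,130,200],0.12,"swi")
print(bot.get_state()["t"])
```

```text
3.6417
```

View pics/tun.png

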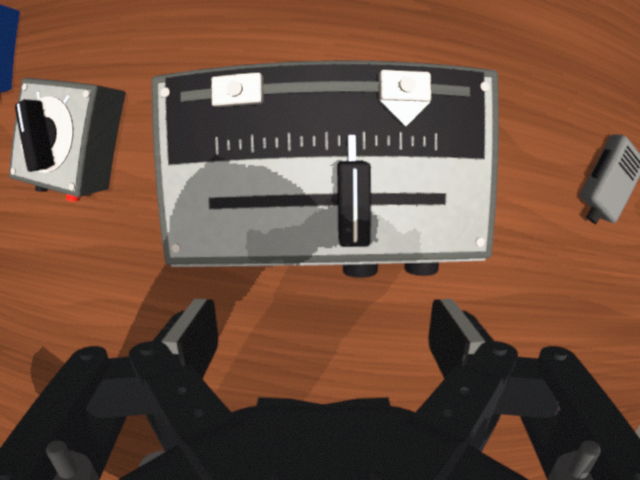

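View pics/swi.png

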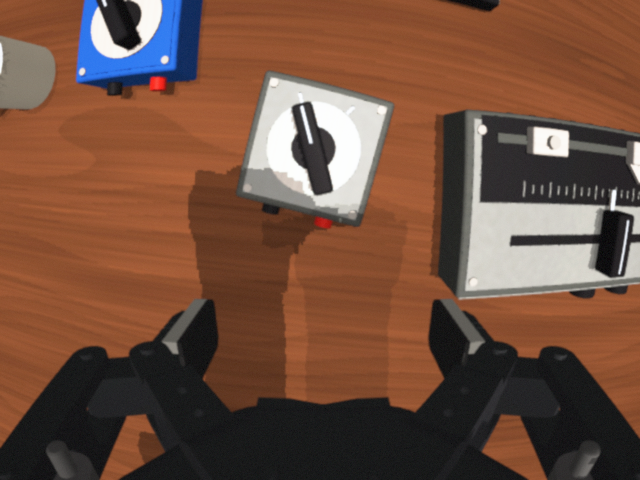

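The tuner view shows the pointer tip at (351,136), the clip tip at (405,126) and the slot running (210,203) to (445,199). The switch view shows the bar running from about (302,104) to (322,192).

Run:
```python
from h import *
import json
L=lambda n:{k:np.array(v) for k,v in json.load(open(n+".json")).items()}
t=L("tun"); s=L("swi")
f=lambda c,p,z:w2(c,p,z,True)[:,:2]
slot=f(t,[[445,199],[210,203]],64); rail=f(t,[[470,91],[180,97]],66)
def a(p): d=p[1]-p[0]; return np.arctan2(-d[0],d[1])
print("yaw",a(slot),a(rail),"slotmid",slot.mean(0))
scr=f(t,[[484,87],[481,242],[165,92],[175,248]],64)
print("screws",scr,"ctr",scr.mean(0),a(scr[[0,2]]),a(scr[[1,3]]))
tip=f(t,[[405,126],[351,136]],71.5); g=f(t,[[354.5,162],[354,246]],98)
print("cliptip,ptr",tip,"grip",g.mean(0),np.linalg.norm(g[0]-g[1]))
y=(a(slot)+a(rail))/2; u=np.array([-np.sin(y),np.cos(y)])
print("along-track move",(tip[0]-tip[1])@u)
b=f(s,[[302,103],[323,192]],94); d=b[0]-b[1]
print("bar",b.mean(0),np.linalg.norm(d),np.arctan2(d[1],d[0]))
bs=f(s,[[272,84],[381,110],[346,214],[247,187]],60); print("box screws ctr",bs.mean(0),bs)
d=bs[0]-bs[3];print(np.arctan2(d[1],d[0]))
d=bs[1]-bs[2];print(np.arctan2(d[1],d[0]))
```

```text
yaw 0.13716393377525507 0.1416093793279235 slotmid [ 502.185 -142.096]
screws [[ 617.581 -261.913]
 [ 482.906 -282.498]
 [ 580.891    5.99 ]
 [ 444.979  -12.207]] ctr [ 531.589 -137.657] 0.13610679437954126 0.13940920642458227
cliptip,ptr [[ 569.999 -195.343]
 [ 555.701 -153.796]] grip [ 505.604 -160.812] 62.36574472448886
along-track move -43.13069794098474
bar [543.592 143.844] 67.10854173524876 0.3445352861464007
box screws ctr [542.641 145.865] [[592.466 183.799]
 [581.361  93.252]
 [491.658 110.783]
 [505.08  195.624]]
-0.13450024630523305
-0.19300134484807058
```

Run:
```python
from h import *
import json
y=0.138; o=[np.pi,0,y]
bot.move_ptp([505.6,-160.8,150],o)
print(bot.movel([505.6,-160.8,76],max_speed=100,threshold=15))
bot.grip(0.0,30); print(bot.get_state()["opening"])
print(bot.movel([511.5,-203.5,76],max_speed=60)); bot.dwell(0.3)
cam=imaging.camera_model("wrist"); im=imaging.capture("wrist")
json.dump({k:np.array(v).tolist() for k,v in cam.items()if k in("K","position","rotation")},open("tun2.json","w"))
cv2.imwrite("pics/tun2.png",im)
s=bot.get_state();print(s["t"],s["tcp_pos"],s["contact_force"])
```

```text
False
0.0038727075934014794
False
7.65 [ 511.541 -203.278   76.052] [ 0.456 -0.685 -0.081]
```

View pics/tun2.png

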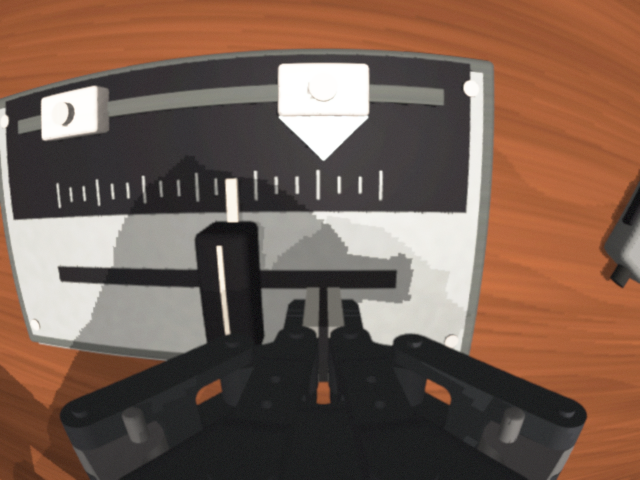

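The fingers shut on nothing (opening 0.004), and the grip stayed behind, with its pointer at (232,180) and the clip tip at (323,160). I'll work out where everything really is.

Run:
```python
from h import *
import json
c={k:np.array(v) for k,v in json.load(open("tun2.json")).items()}
f=lambda p,z:w2(c,p,z,True)[:,:2]
tip=f([[323,160],[232,180]],71.5);y=0.138; u=np.array([-np.sin(y),np.cos(y)])
print(tip,(tip[0]-tip[1])@u,"slot",f([[396,279],[60,273]],64))
sl=f([[396,279],[60,273]],64);print(sl.mean(0),np.arctan2(-(sl[1]-sl[0])[0],(sl[1]-sl[0])[1]))
print("screws",f([[472,88],[452,341]],64),"grip",f([[219.5,246]],98))
print("tcp proj",proj(c,[[511.5,-203.3,76]],True),c)
scn=imaging.capture("scene"); cv2.imwrite("pics/scene1.png",cv2.resize(scn[180:330,140:340],None,fx=4,fy=4,interpolation=cv2.INTER_CUBIC))
```

```text
[[ 570.433 -195.47 ]
 [ 556.092 -154.656]] -42.39898194073279 slot [[ 515.988 -241.045]
 [ 488.667  -43.288]]
[ 502.328 -142.167] 0.13728073455081324
screws [[ 618.707 -263.155]
 [ 482.641 -282.059]] grip [[ 531.753 -157.917]]
tcp proj [[322.234 286.779]] {'K': array([[371.648,   0.   , 322.928],
       [  0.   , 371.648, 244.471],
       [  0.   ,   0.   ,   1.   ]]), 'position': array([ 577.067, -194.768,  241.363]), 'rotation': array([-0.267,  0.001, -1.433])}
```

View pics/scene1.png

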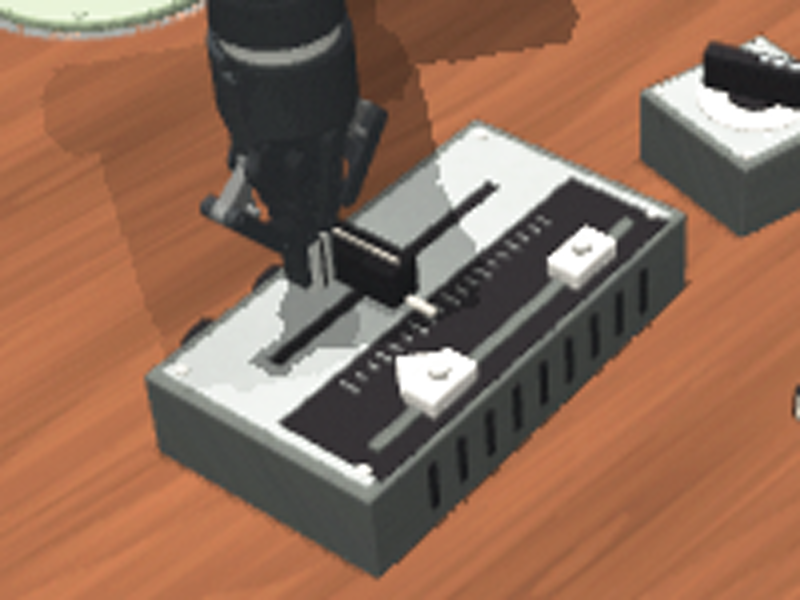

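The grip has not moved: the clip is still 42–43 mm away towards -y, and the shut fingers stand on its -y side. I'll push it from the +y side with shut fingers, stopping short to look.

```bash
cat >> h.py <<'E'
import json
Y=0.138; U=np.array([-np.sin(Y),np.cos(Y)]); G=np.array([505.6,-160.8])
def at(d,z): return [*(G+d*U),z]
def snap(n):
    cam=imaging.camera_model("wrist"); im=imaging.capture("wrist"); cv2.imwrite(f"pics/{n}.png",im)
    json.dump({k:np.array(v).tolist() for k,v in cam.items()if k in("K","position","rotation")},open(n+".json","w"))
E
python3 - <<'E'
from h import *
bot.movel(at(-42,125),max_speed=150)
bot.movel(at(45,125),max_speed=200)
bot.movel(at(45,76),max_speed=150,threshold=15)
F=[]
for d in range(30,-9,-6):
    bot.movel(at(d,76),max_speed=50); F.append(bot.get_state()["contact_force"]@[*U,0])
print(np.array(F)); bot.movel(at(-9,76)); bot.dwell(.2); snap("tun3"); s=bot.get_state(); print(s["t"],s["tcp_pos"])
E
```

```text
[-1.006  0.519 -0.084 -0.186  0.819 -0.155  0.22 ]
11.7833 [ 506.789 -169.611   75.988]
```

View pics/tun3.png

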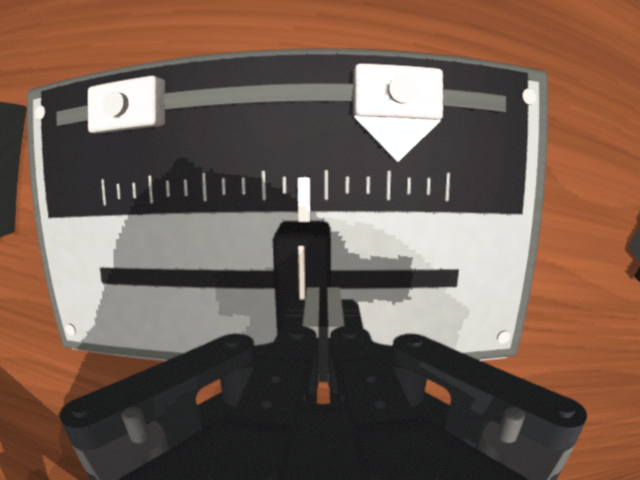

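The pointer at (304,178) shows the grip still unmoved, and there was no contact force although the fingers overlap the grip in the picture. I'll check the real fingertip height from the scene camera.

Run:
```python
from h import *
for n in("scene","side"):
    c=imaging.camera_model(n); s=bot.get_state(); p=s["tcp_pos"]
    im=imaging.capture(n)
    pts=[p,p+[0,0,30],[*G,98],[*(G+22*U-[32*np.cos(Y)*0,0]),64]]
    a=proj(c,pts); print(n,a)
    o=np.round(a[0]).astype(int); im=im[o[1]-55:o[1]+40,o[0]-60:o[0]+65]
    k=cv2.resize(im,None,fx=3.2*2,fy=6.4,interpolation=cv2.INTER_CUBIC)
    for q,col in zip(a,[(0,0,255),(0,255,255),(0,255,0),(255,0,0)]):
        x=((q-o+[60,55]+.5)*6.4).astype(int); cv2.circle(k,tuple(map(int,x)),5,col,1)
    cv2.imwrite(f"pics/{n}2.png",k[:, :800])
print(s["opening"],s["orientation"],s["tcp_pos"],s["contact_force"])
```

```text
scene [[228.519 249.739]
 [227.414 240.008]
 [230.271 240.624]
 [237.545 246.591]]
side [[282.123 270.376]
 [282.069 261.162]
 [280.93  262.057]
 [278.216 268.516]]
-0.0006344003615975319 [-3.142  0.     0.138] [ 506.817 -169.644   75.995] [0.049 0.383 0.636]
```

View pics/scene2.png

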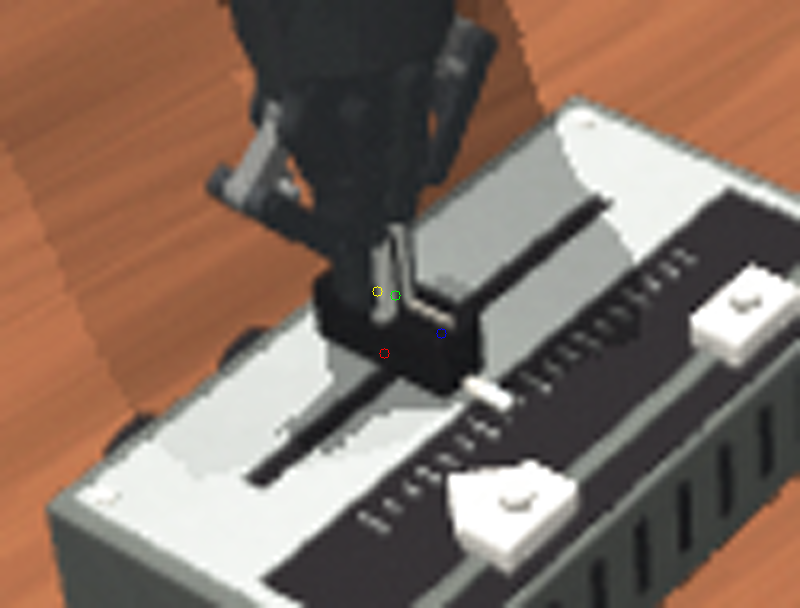

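The drawn TCP (red, z 76) lies below where the fingers visibly end: the tips pass over the top of the grip, so the real tips are about 20 mm or more higher than reported. I'll touch the tuner's top beside the grip to measure that offset.

Run:
```python
from h import *
bot.movel(at(-9,110),max_speed=150)
bot.movel(at(42,110),max_speed=200)
bot.movel(at(42,80),max_speed=150,threshold=8)
print(bot.movel(at(42,35),max_speed=25,threshold=6)); s=bot.get_state(); print(s["t"],s["tcp_pos"],s["contact_force"],s["opening"])
bot.movel(at(42,s["tcp_pos"][2]+8),max_speed=100)
```

```text
True
14.4083 [ 499.768 -119.173   41.167] [-1.578  0.975  5.2  ] -0.0028014646097837517
```

The tips touched the 64 mm top at a reported z of 41, so they really sit 23 mm higher than the TCP says. I'll apply that offset from here on, and push at a reported z of 52.

Run:
```python
from h import *
bot.movel(at(42,52),max_speed=100)
F=[]
for d in (30,20,8,-4,-12):
    bot.movel(at(d,52),max_speed=60); F.append(bot.get_state()["contact_force"]@[*U,0])
print(np.array(F)); bot.dwell(.2); snap("tun4"); s=bot.get_state(); print(s["t"],s["tcp_pos"])
```

```text
[0.738 0.108 0.446 0.309 0.29 ]
16.8083 [ 507.339 -172.907   52.072]
```

View pics/tun4.png

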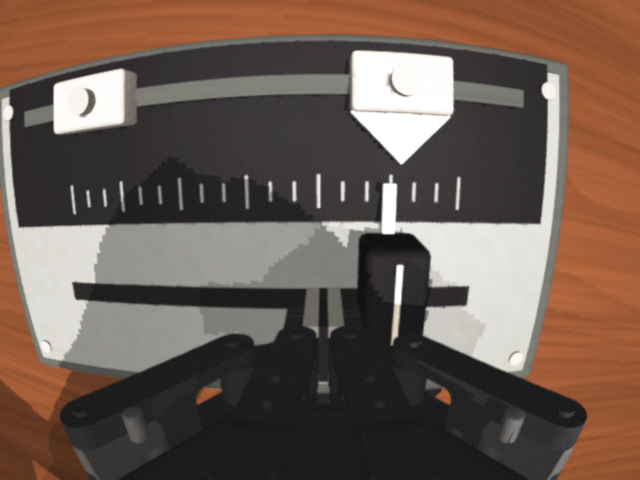

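The push worked: the pointer tip is at (389,183) and the clip tip at (401,163). I'll work out what remains and push exactly that.

Run:
```python
from h import *
c={k:np.array(v) for k,v in json.load(open("tun4.json")).items()}
t=w2(c,[[401,163],[389.5,184]],71.5,True)[:,:2]; r=(t[0]-t[1])@U; print(t,r)
d=-12+r
if -15<r<-2:
    bot.movel(at(d,52),max_speed=20); bot.dwell(.3); snap("tun5")
    im=cv2.imread("pics/tun5.png")
    cv2.imwrite("pics/tun5c.png",cv2.resize(im[120:270,300:500],None,fx=4,fy=4,interpolation=cv2.INTER_CUBIC))
print(bot.get_state()["tcp_pos"],d)
```

```text
[[ 570.766 -195.788]
 [ 561.736 -192.561]] -4.437903914995436
[ 507.813 -176.903   51.973] -16.437903914995438
```

View pics/tun5c.png

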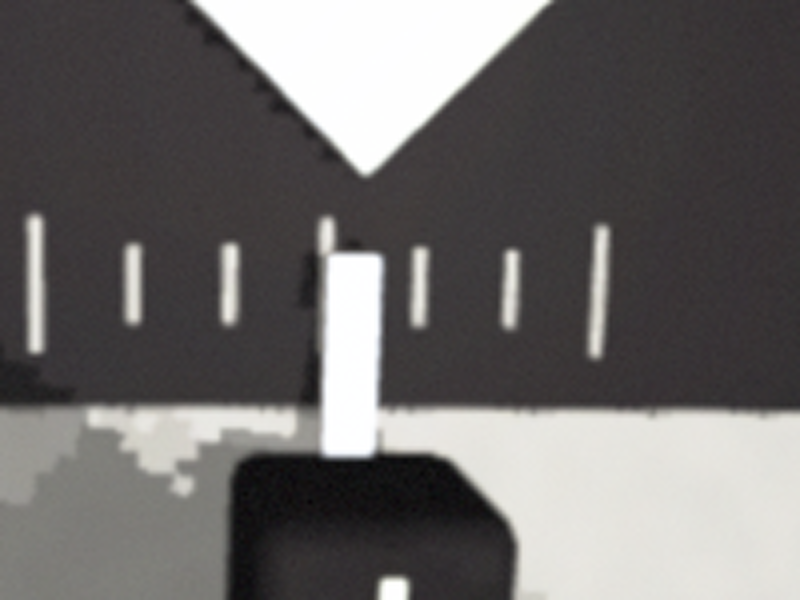

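Pointer and clip tip are within about 1 mm. I'll back off and grip the switch bar with a half-turned tool (joint 6 range), check the grasp by its opening, and then turn.

Run:
```python
from h import *
c={k:np.array(v) for k,v in json.load(open("tun5.json")).items()}
t=w2(c,[[391.75,164.5],[388.75,183.2]],71.5,True)[:,:2]; print("rem",(t[0]-t[1])@U)
bot.movel(at(-8,52),max_speed=60); bot.movel(at(-8,120),max_speed=150)
S=[543.3,144.6]; a=0.344+np.pi
bot.grip(1.0,35)
bot.move_ptp([*S,120],[np.pi,0,a])
print(bot.get_state()["qpos"])
print("hit",bot.movel([*S,47],max_speed=100,threshold=15))
bot.grip(0.0,35); bot.dwell(.2); s=bot.get_state()
print(s["t"],s["opening"],s["tcp_pos"],s["contact_force"],s["wrist_torque"])
```

```text
rem -1.02046528408383
[ 0.128  0.422 -0.29   0.859 -0.    -0.215]
hit False
23.2667 0.18036986659704196 [543.396 144.551  47.237] [-0.296 -1.407  4.672] [-0.187  0.212  0.015]
```

The opening of 0.18 is about 15 mm, so the bar is gripped. Now I'll turn it.

Run:
```python
from h import *
S=[543.3,144.6,47]; a=0.344+np.pi
for k in (.3,.6,.85,.95,1.02,1.07):
    bot.movel(S,[np.pi,0,a-k]); s=bot.get_state()
    print(k,s["t"],s["orientation"][2],s["wrist_torque"],s["contact_force"],s["opening"])
bot.dwell(.4); s=bot.get_state(); print(s["t"],s["orientation"],s["wrist_torque"],s["contact_force"])
cv2.imwrite("pics/turned.png",imaging.capture("scene")); snap("turnedw")
```

```text
0.3 23.7167 -3.095155768770486 [-0.127  0.299  0.069] [-0.377 -1.225  4.756] 0.18102306689076145
0.6 24.1667 2.8881460705601025 [-0.114  0.284  0.103] [-0.767 -1.195  5.617] 0.17561395676844702
0.85 24.5667 2.6381875703035487 [-0.113  0.318  0.151] [-0.949 -0.91   6.086] 0.1819485929684427
0.95 24.8167 2.538100179503205 [-0.097  0.252  0.127] [-2.185  0.703  6.487] 0.18260781349046418
1.02 25.0667 2.469553987681593 [-0.198  0.228  0.622] [-1.195 -1.678  5.777] 0.17671461794259893
1.07 25.3167 2.4218621420287487 [-0.279  0.229  1.353] [-0.527 -1.988  5.906] 0.17967444658977028
25.7167 [-3.142  0.001  2.422] [-0.287  0.203  1.331] [-1.416 -0.738  5.403]
```

The spring torque grew and then jumped to 1.3 N m, so the hard stop was reached and held. Release, lift, and look from the wrist.

Run:
```python
from h import *
bot.grip(1.0); bot.dwell(.6)
bot.movel([543.3,144.6,160],max_speed=120)
bot.move_ptp([470,0,230],[np.pi,0,0.1]); bot.dwell(.3); snap("end"); s=bot.get_state(); print(s["t"],s["contact_force"],s["opening"])
```

```text
30.3083 [ 0.036 -0.066 -0.336] 0.9965081012338076
```

View pics/end.png

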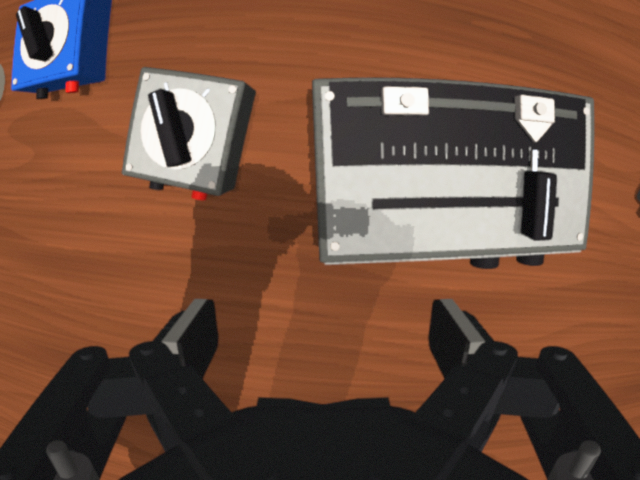

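The end view shows the bar back on its rest mark, running about (156,91) to (181,163). The pointer tip at (535,150) is in line with the clip tip at (536,142). Hand in, with a last numeric check.

Run:
```python
from h import *
c={k:np.array(v) for k,v in json.load(open("end.json")).items()}
t=w2(c,[[536,142],[535,150]],71.5,True)[:,:2]; b=w2(c,[[156,91],[181,163]],94,True)[:,:2]; d=b[0]-b[1]
print((t[0]-t[1])@U,np.arctan2(d[1],d[0])); bot.sign_off()
```

```text
-1.0913825415513936 0.4354439641238602
the job is handed in; nothing more can be done
```

I slid the grip to the pointed clip, turned the tune switch clockwise to its stop, let it spring back, and handed the job in at about 30 s of the 54 s allowed. No verdict is reported.

- **First tries missed:** the pinch and the first push passed over the grip without touching it. A touch on the tuner's top showed the real fingertips sit about 23 mm higher than the reported tool position. I corrected for that and pushed the grip into place from the +y side with shut fingers.
- **Grip:** the last two pictures both put the pointer about 1 mm from the clip tip along the track, within the 6 mm allowed.
- **Switch:** I gripped the bar at about 15 mm opening and turned it 1.07 rad. The wrist torque jumped from 0.13 to about 1.3 N m near 1.0 rad, which I took as the hard stop. I held it there for 0.4 s or more before releasing.
- **At the end:** the hand was clear and the wrist force about zero.
- **A check that disagreed:** I read the bar's angle as 0.435 rad at the end and 0.344 rad at the start. The gap is on the side away from the turned position. I put it down to coarse pixel picking near the picture's edge, since the bar visibly sits at its rest mark.
- **Not checked:** I did not measure the logbook, microphone or mug again at the end. The arm never worked near them.

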